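# Square up the wiring duct on the mounting plate

## Task

The slotted wiring duct on the mounting plate hangs on one snug screw and has swung askew. Pick up the try square, lay its blade flat on the plate to the right of the duct with the stock in front of the plate's front edge, and press it into the corner until the stock bears on the edge and the duct lies flush along the blade. Finish while holding the square there, gripped and still pressed against both, so the duct can be screwed down; leave the screwdriver, the pen and the side cutters where they lie.

Things in the scene. Friction and masses are not known exactly. Their poses are not given: they have to be found in the camera images.
- square: Loose try square lying flat, 0.38 kg: blue stock 26 (x) x 150 (y) x 34 (z) mm and steel blade 3 x 28 x 170 mm. Origin: centre of the stock's underside. x points along the blade, y along the stock to the end that carries the blade. Blade: x 13 to 183, y 47 to 75, z 13 to 16 mm. The stock's inner face x = 13 mm goes to the plate's edge, the blade's outer edge y = 75 mm to the duct.
- square_corner (a point): Where the stock's inner face meets the plane of the blade's outer edge, at the blade's underside: square's x = 13, y = 75, z = 13 mm.
- mounting_plate: Bright sheet-metal mounting plate, 260 (x) x 360 (y) x 20 mm, fixed on the bench. Origin: centre of its underside. x points away from the robot, y left along the front edge. Top face z = 20 mm. A rail with terminals, 42 mm wide, up to 61 mm high, is fixed along y = 125 mm; right of the duct it is clear but for an earth stud 12 mm high at x = 112, y = -105 mm.
- datum_edge: The folded front edge of the plate, fixed to it. Its vertical front face is plate x = -130 mm, y -178 to 178 mm, from the bench to 18.5 mm high. Origin: on the bench, 5 mm behind that face, at mid-width.
- duct (a joint): Angle (rad) of the grey slotted wiring duct about its one screw: 0 = square to the front edge; positive = counter-clockwise from above, near end swung right (-y). Starts at 0.06 to 0.16, stops at +-0.25, stays where it is left; about 0.1 N m turns it (about 2 N at the blade). Smooth: friction of its walls and of the plate about 0.25.
- duct_screw (a point): The duct's pivot screw, at the plate's top face: plate x = -60, y = 40 mm. Duct: straight-walled, 30 mm wide, 36 mm high, from 50 mm before the screw to 170 mm beyond, its centre line through the screw. With the square home, the blade reaches 100 mm past the screw, so the flush duct cannot be pushed on and the force rises.
- screwdriver: Black screwdriver, 150 mm long, lying left of the plate; leave alone. Origin: centre of its underside.
- pen: Marker pen, 134 mm long, lying in front of the plate's left part; leave alone. Origin: centre of its underside.
- cutter: Side cutters with red handles, 163 mm long, lying at the right, behind the square; leave alone. Origin: centre of the underside.
- square_grip (a point): Mid-length of the stock's top, square's x = 0, y = 0, z = 34 mm. Grip here across the 26 mm width, the fingertips no lower than 17 mm under this point, so that they clear the plate (21 mm under it when the blade lies on the plate).
- square_tip (a point): Far end of the blade's outer edge, at its underside: square's x = 183, y = 75, z = 13 mm.

How it is judged (in metres and radians):
On the way:
1. the square is picked up: held by the fingers, its stock clear of the bench by 25 mm or more (contact force between the fingers and square above 3 N and height (world z) of square above 0.025 m), for 0.2 s.
At the end, for the whole second after the job is handed in: Gripper holds the square (over 3 N); stock presses the edge and blade the duct with over 1 N each; duct within 0.012 rad of square; stock within 3 mm of the edge, both ends of the blade within 2.5 mm of the squared duct's wall; blade at most 7 mm above the plate, tilted under 0.06 rad, at rest (contact force between the fingers and square above 3 N and contact force between square and datum_edge above 1 N and contact force between square and duct above 1 N and value of joint duct between -0.012 and 0.012 rad and x of square_corner in the frame of mounting_plate between -0.132 and -0.127 m and z of square_corner in the frame of mounting_plate below 0.027 m and angle between square's own z axis and vertical below 0.06 rad and linear speed of square below 0.02 m/s and y of square_corner in the frame of mounting_plate between 0.0225 and 0.0275 m and y of square_tip in the frame of mounting_plate between 0.0225 and 0.0275 m); the arm keeps its last pose, push and grip.
It fails at once if the screwdriver is moved by more than 30 mm (distance of screwdriver from where it was at the start of the episode above 0.03 m).
It fails at once if the pen is moved by more than 30 mm (distance of pen from where it was at the start of the episode above 0.03 m).
It fails at once if the side cutters are moved by more than 30 mm (distance of cutter from where it was at the start of the episode above 0.03 m).
It also fails if it takes over 51 s, if anything falls off the work surface, if the arm or the gripper's body presses on something with over 40 N, if the wrist force passes 120 N, or if a joint passes its speed limit or range.

## Robot

A 6-joint arm with a two-finger parallel gripper is mounted at the origin on a cart in front of the work surface, level with it; the furniture and walls round the work are solid. World frame = base frame: x ahead of the robot, y to its left, z up, the work surface at z = 0. Lengths are in mm, angles in degrees, forces in N, time in s.
With the tool pointing down it reaches from about 300 to 775 mm from the base axis. Payload 14.6 kg.
Tool frame: the origin (TCP) lies at the very end of the fingers, on their centre line; the grasp point (between the pads) lies 19 mm behind it; z points along the fingers, y is the line along which they close (so a half turn about z gives the same grasp; the last joint's range is limited). The gripper opens to 85 mm and grips with 20 to 120 N. Pads are 22 mm wide; open, the fingers measure 114 mm over their backs; the gripper's body (76 mm by 85 mm) begins 54 mm behind the grasp point. The pads swing forward as they close: fully open they stand 13 mm farther back than shut.
Start: joints at [-77.957, 17.183, 87.147, -0, 75.671, -3.816], TCP at [150.297, -529.056, 231.281] pointing down, gripper open.
Joint ranges: [-173.82, 173.82], [-45.26, 126.66], [13.44, 144.39], [-59.66, 239.66], [0, 175.72], [-146.38, 146.38]. Speed limits (degrees/s): [127.2, 127.2, 147.25, 180, 180, 180].

## Interface

Orientations are given as [roll, pitch, yaw] about the fixed x, y, z axes, in that order (R = Rz(yaw) Ry(pitch) Rx(roll)).
In Python, from station import manip gives the robot as it stands. The module is installed in compiled form; this text tells all that it offers. Calls block until the motion is done:
- manip.move_to(position, orientation): joint-space move of the TCP to a pose.
- manip.movel(position, speed=150, frame=None, until_force=None): straight line of the TCP; frame=None keeps the orientation; speed is the mean speed in mm/s. With until_force (N) it stops when the force on the tool has changed by that much, and returns True; else False.
- manip.set_joints(angles): joint-space move.
- manip.grip(opening): finger opening in mm; the grip force is fixed at half the most; returns when the fingers have stopped.
- manip.dwell(seconds).
- manip.ik(position, orientation): joint angles nearest the present ones, or None.
- manip.read_camera(name): name is "side" or "top" or "wrist"; returns a dict with "frame" (480x640x3 uint8, red, green, blue), "z_map" (480x640 float32, mm along the optical axis (not along the pixel's ray), 0 where there is no reading), "K" (3x3 intrinsics, pixels), "rvec" (rotation vector, rad) and "tvec" (3), from world to camera coordinates, as OpenCV has them; the wrist camera has in their place "hand_eye" (4x4, takes a point from camera to tool coordinates, whose origin is the TCP and whose axes are the flange's). Camera axes: x right, y down, z forward; pixel columns grow to the right and rows downward; lengths in mm; the calibration is good to about 2 mm. A picture is of the moment at which its call begins: read the wrist's pose just before it.
A pose or a line that the arm cannot do raises manip.PlanningError and nothing moves.
- manip.close_job(): hands the job in; it is judged then, once.
Readings, each from a call of its own:
- manip.read_time(): time.
- manip.read_joint_pos(): joint angles.
- manip.read_qvel(): joint speeds.
- manip.read_joint_torque(): joint torques, N m.
- manip.read_tool_pos(): TCP position.
- manip.read_orientation(): TCP orientation.
- manip.read_ft_force(): force on the tool from outside, world axes, zero at the start.
- manip.read_ft_torque(): the same for the moment, N m.
- manip.read_width(): finger opening in mm.
- manip.read_finger_force(): force on a finger pad.
Only numpy, scipy, OpenCV 4.12 (cv2) and the standard library are available. Lean on these libraries where they do the work, as an engineer would, in place of code of your own. Each camera call takes 0.05 s, during which the arm holds its last target. There are 200 camera calls.

## Working session

There is one attempt and no reset: what is moved stays moved. The work goes in short steps, each a Python script; the robot and the scene stay as the last script left them, time stands still between calls to the robot, and variables do not carry over. Pictures are saved under pics/ and viewed, at most 10 in all, crops included, and the job is handed in when it is done.

```bash
mkdir -p pics; cat > h.py <<'E'
import numpy as np, cv2
from station import manip
def cam(n):
    c=manip.read_camera(n); return c
def save(c,name): cv2.imwrite('pics/'+name,c['frame'][:,:,::-1])
def world(c):
    """per-pixel world points from depth (fixed cameras)"""
    K=c['K'];z=c['z_map'].astype(float);v,u=np.mgrid[:480,:640]
    P=np.stack([(u-K[0,2])/K[0,0]*z,(v-K[1,2])/K[1,1]*z,z],-1)
    R=cv2.Rodrigues(np.array(c['rvec'],float))[0]
    return (P-np.array(c['tvec']).ravel())@R
def ray(c,uv,h):
    K=c['K'];R=cv2.Rodrigues(np.array(c['rvec'],float))[0];t=np.array(c['tvec']).ravel()
    uv=np.atleast_2d(uv).astype(float)
    d=np.c_[(uv[:,0]-K[0,2])/K[0,0],(uv[:,1]-K[1,2])/K[1,1],np.ones(len(uv))]@R
    o=-R.T@t
    return o+d*((h-o[2])/d[:,2])[:,None]
E
python3 - <<'E'
from h import *
for n in('top','side'):
    c=cam(n);save(c,n+'0.png');np.savez(n+'0.npz',**{k:np.array(v) for k,v in c.items()})
    R=cv2.Rodrigues(np.array(c['rvec'],float))[0];print(n,-R.T@np.array(c['tvec']).ravel())
print(manip.read_time(),manip.read_orientation(),manip.read_ft_force())
E
```

```text
top [ 482.1543941   -61.53492923 1240.76892434]
side [-105.92504729 1025.8129844   614.58307047]
0.1 [-1.79941995e+02 -2.44665254e-03  1.58592290e+01] [ 0.21354671 -0.71094822  0.78852279]
```

View pics/top0.png

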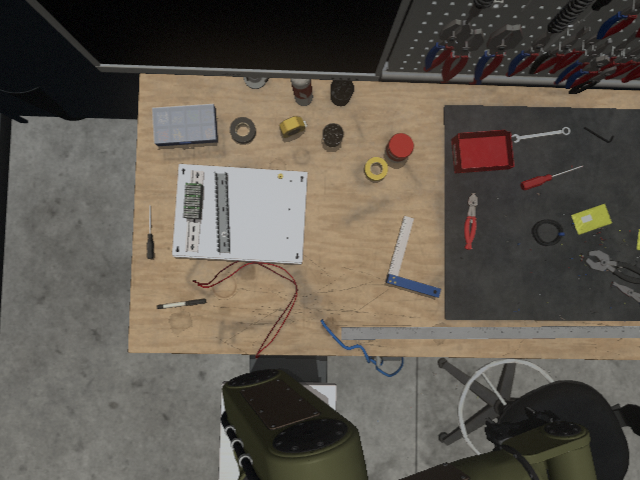

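View pics/side0.png

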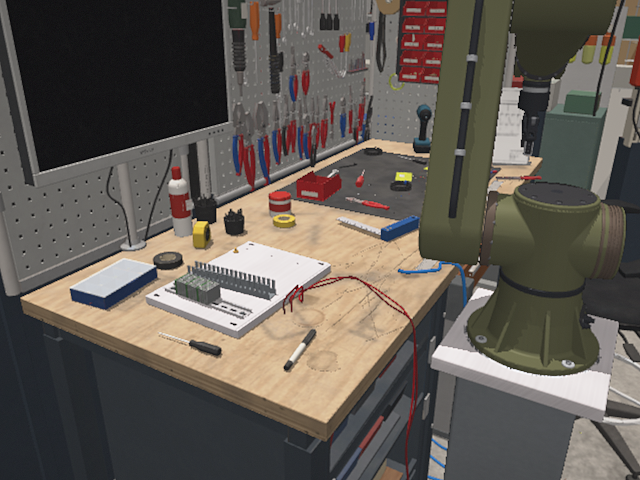

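The top view shows the plate at about (173–307, 165–263), the duct at (222, 172–252), the square's blue stock at (386–440, 275–298) with its blade up to (407, 218), the cutters at (471, 222), the pen at (181, 303) and the screwdriver at (150, 235). The side view agrees, and loose red wires lie in front of the plate.

```bash
python3 - <<'E'
from h import *
c=dict(np.load('top0.npz'));f=c['frame'];W=world(c);hsv=cv2.cvtColor(f,cv2.COLOR_RGB2HSV)
def rect(m,h,name):
    n,l,s,_=cv2.connectedComponentsWithStats(m.astype(np.uint8));k=1+np.argmax(s[1:,4])
    v,u=np.nonzero(l==k);P=ray(c,np.c_[u,v],h)[:,:2]
    r=cv2.minAreaRect(P.astype(np.float32));print(name,len(u),r,'depth z',np.median(W[v,u,2]),'box',cv2.boxPoints(r).round(1).tolist());return r
box=np.zeros((480,640),bool)
b=box.copy();b[265:305,375:450]=1
rect(b&(hsv[...,0]>100)&(hsv[...,0]<125)&(hsv[...,1]>110),34,'stock')
b=box.copy();b[205:290,380:425]=1
rect(b&(hsv[...,1]<45)&(hsv[...,2]>150),16,'blade')
b=box.copy();b[155:275,160:315]=1
rect(b&(hsv[...,1]<25)&(hsv[...,2]>190),20,'plate')
b=box.copy();b[168:258,210:235]=1
rect(b&(W[...,2]>40)&(W[...,2]<75),56,'duct')
b=box.copy();b[160:270,165:315]=1
print('zs plate',np.median(W[200:250,240:300,2]),'duct',np.percentile(W[175:250,217:229,2],[10,50,90]),'stock',np.median(W[284:290,400:425,2]))
b=box.copy();b[290:315,150:210]=1
rect(b&(np.abs(W[...,2])<40)&(W[...,2]>5),10,'pen')
E
```

```text
stock 397 ((431.3456726074219, -365.9795837402344), (145.0408477783203, 23.164234161376953), 75.2968521118164) depth z 34.97555302021208 box [[401.70001220703125, -433.20001220703125], [424.1000061035156, -439.1000061035156], [461.0, -298.79998779296875], [438.5, -292.8999938964844]]
blade 566 ((542.56787109375, -333.37335205078125), (28.33971405029297, 168.2749786376953), 75.0674057006836) depth z 16.72882738259447 box [[457.6000061035156, -325.3999938964844], [620.2000122070312, -368.70001220703125], [627.5, -341.3999938964844], [464.8999938964844, -298.0]]
plate 3705 ((600.6829223632812, 133.39361572265625), (326.3011779785156, 204.77699279785156), 88.13228607177734) depth z 21.07166423704962 box [[493.0, -26.299999237060547], [697.7000122070312, -33.0], [708.2999877929688, 293.1000061035156], [503.70001220703125, 299.79998779296875]]
duct 29 ((706.0913696289062, 184.95765686035156), (43.762081146240234, 5.354033946990967), 5.903036594390869) depth z 52.54035649875317 box [[684.0999755859375, 185.39999389648438], [684.5999755859375, 180.0], [728.0999755859375, 184.5], [727.5999755859375, 189.89999389648438]]
zs plate 21.046350835198503 duct [20.36668954 24.34046775 49.90194326] stock 34.69847629204757
pen 224 ((365.8952941894531, 277.0274963378906), (16.94410514831543, 137.9261932373047), 8.962139129638672) depth z 12.090320022291895 box [[346.79998779296875, 343.79998779296875], [368.29998779296875, 207.60000610351562], [385.0, 210.1999969482422], [363.5, 346.5]]
```

```bash
cat >> h.py <<'E'
def cross(a,th):
    """first sub-pixel upward crossing of th along a"""
    i=np.nonzero((a[:-1]<th)&(a[1:]>=th))[0]
    return None if len(i)==0 else i[0]+(th-a[i[0]])/(a[i[0]+1]-a[i[0]])
def line(P):
    P=np.asarray(P,np.float32)
    for _ in range(4):
        l=cv2.fitLine(P,cv2.DIST_HUBER,0,.01,.01).ravel();r=np.abs((P-l[2:])@np.array([-l[1],l[0]]));P=P[r<max(2*np.median(r),.5)]
    return l[:2]*np.sign(l[np.argmax(abs(l[:2]))]),l[2:],np.median(r),len(P)
E
python3 - <<'E'
from h import *
c=dict(np.load('top0.npz'));f=c['frame'];S=cv2.cvtColor(f,cv2.COLOR_RGB2HSV)[...,1].astype(float);g=cv2.cvtColor(f,cv2.COLOR_RGB2GRAY).astype(float)
fr=[(u,250+cross(S[250:272,u],50)) for u in range(182,300) if cross(S[250:272,u],50) is not None]
rt=[(295+cross(S[v,295:315],50),v) for v in range(180,255) if cross(S[v,295:315],50) is not None]
D,p,r,n=line(ray(c,fr,20)[:,:2]);print('front',D,np.degrees(np.arctan2(-D[0],D[1])),p,r,n)
D2,p2,r,n=line(ray(c,rt,20)[:,:2]);print('right',D2,np.degrees(np.arctan2(D2[1],D2[0])),p2,r,n)
A=np.linalg.solve(np.c_[D,-D2],p2-p);print('front-right corner',p+A[0]*D)
big=cv2.resize(f[155:305,165:315],None,fx=4,fy=4,interpolation=cv2.INTER_CUBIC);cv2.imwrite('pics/crop.png',big[:,:,::-1])
print(g[200,205:240],g[240,205:240])
E
```

```text
front [0.03787561 0.9992825 ] -2.1706312 [490.14487 125.13808] 0.16238788 81
right [ 0.999353   -0.03596669] -2.0611842 [601.66656  -60.838886] 0.18733415 68
front-right corner [483.25735 -56.57733]
[187. 188. 187. 186. 188. 188. 187. 187. 187. 164. 134.  95.  50. 104.
 131. 130. 133. 131. 132. 132. 131.  96.  49. 120. 173. 188. 187. 186.
 187. 188. 188. 189. 187. 188. 187.] [188. 188. 188. 188. 188. 187. 188. 188. 188. 187. 187. 166. 113.  61.
  63. 109. 131. 130. 131. 132. 131. 118.  91.  62.  59. 150. 188. 188.
 187. 189. 187. 188. 188. 186. 187.]
```

View pics/crop.png

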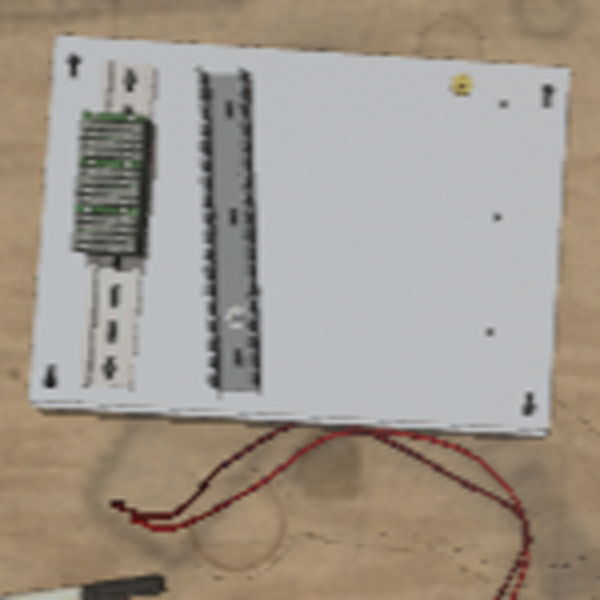

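The crop shows the bare plate with the duct askew at crop (198–262, 70–390), its screw at (237, 318), and a clean front edge running from (35, 402) to (545, 435). That gives a plate yaw of about −2.1°. Now for the pick.

```bash
python3 - <<'E'
from h import *
th=-14.9;o=[180,0,90+th]
manip.move_to([431.3,-366,110],o);print(manip.read_time(),manip.read_joint_pos())
c=cam('wrist');save(c,'w0.png');np.savez('w0.npz',**{k:np.array(v) for k,v in c.items()})
manip.movel([431.3,-366,18.5],speed=100,until_force=8);print(manip.read_tool_pos(),manip.read_ft_force())
manip.grip(15);print(manip.read_width(),manip.read_finger_force(),manip.read_tool_pos(),manip.read_time())
manip.movel([431.3,-366,90],speed=120)
manip.dwell(.2);print(manip.read_width(),manip.read_finger_force(),manip.read_tool_pos(),manip.read_ft_force(),manip.read_ft_torque(),manip.read_time())
c=cam('wrist');save(c,'w1.png');np.savez('w1.npz',**{k:np.array(v) for k,v in c.items()})
c=cam('top');save(c,'top1.png');np.savez('top1.npz',**{k:np.array(v) for k,v in c.items()})
cv2.imwrite('pics/pair.png',np.hstack([cv2.resize(cv2.imread('pics/w%d.png'%i),(400,300)) for i in(0,1)]))
E
```

```text
1.4083 [-4.41214879e+01  2.63740334e+01  9.15897122e+01 -9.48723824e-03
  6.19939674e+01 -2.91033126e+01]
[ 431.58616116 -366.2746687    19.13561442] [-0.08305919  0.63490504  0.5975043 ]
24.57069723935868 60.05706489086151 [ 431.61981532 -366.22978468   18.96095098] 3.1083
24.397028736973578 59.18860137462616 [ 431.01818889 -365.74044197   89.15780985] [ 0.64647043  0.27859188 -4.06329546] [-0.03029504  0.09037376 -0.01820672] 4.0583
```

View pics/pair.png

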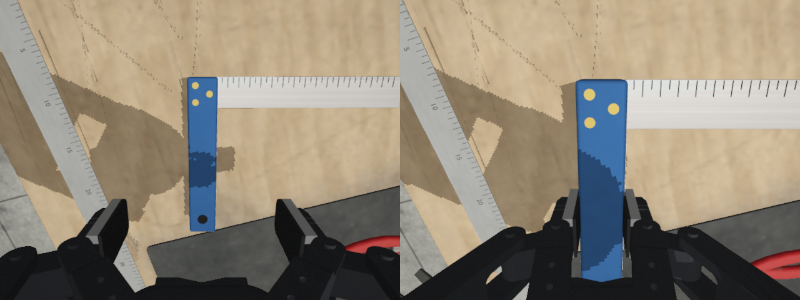

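The left frame shows the stock centred between the open fingers. The right frame shows it gripped along the pads, with the blade's outer edge at about row 80 of the half-size picture. Next I measure the square in the tool frame, then carry it to a pose above the plate.

```bash
cat >> h.py <<'E'
TH=-2.12;PO=np.array([619.9,118.5]);a=np.radians(TH);RP=np.array([[np.cos(a),-np.sin(a)],[np.sin(a),np.cos(a)]])
def pw(x,y): return PO+RP@[x,y]
ORI=[180,0,90+TH]
def wtool(c):
    K=c['K'];z=c['z_map'].astype(float);v,u=np.mgrid[:480,:640];H=np.array(c['hand_eye'])
    P=np.stack([(u-K[0,2])/K[0,0]*z,(v-K[1,2])/K[1,1]*z,z],-1);return P@H[:3,:3].T+H[:3,3]
def meas(c):
    T=wtool(c);hsv=cv2.cvtColor(c['frame'],cv2.COLOR_RGB2HSV);pts=[]
    m=(hsv[...,1]<60)&(hsv[...,2]>140)&(T[...,2]>-15)&(T[...,2]<10)
    for u in range(400,630):
        v=np.nonzero(m[100:230,u])[0]
        if len(v): pts.append(T[100+v[0],u])
    return np.array(pts)
E
python3 - <<'E'
from h import *
c=dict(np.load('w1.npz'));p=meas(c);print(len(p),p[::40].round(1))
D,q,r,n=line(p[:,:2]);print('outer edge in tool',D,q,r,n)
S=cv2.cvtColor(c['frame'],cv2.COLOR_RGB2HSV);T=wtool(c)
m=(S[...,0]>100)&(S[...,0]<125)&(S[...,1]>110)&(T[...,2]<-5)&(T[...,2]>-30);m[:,380:]=0;m[:,:270]=0
b=T[m];print('stock top z',np.median(b[:,2]),'x max',np.percentile(b[:,0],99.5),'y',np.percentile(b[:,1],[1,99]))
o=pw(-163,-75);manip.move_to([*o,90],ORI);print(manip.read_time(),manip.read_tool_pos(),manip.read_orientation())
manip.movel([*o,45],speed=120)
w=cam('wrist');save(w,'w2.png');np.savez('w2.npz',**{k:np.array(v) for k,v in w.items()})
c=cam('top');save(c,'top2.png');np.savez('top2.npz',**{k:np.array(v) for k,v in c.items()})
s=cam('side')['frame'][230:380,130:430]
cv2.imwrite('pics/pair2.png',np.vstack([np.hstack([cv2.resize(x,(400,300),interpolation=cv2.INTER_AREA) for x in (w['frame'][:,:,::-1],c['frame'][150:330,150:390][:,:,::-1])]),cv2.resize(s[:,:,::-1],(800,300))]))
p=meas(w);print(len(p),line(p[:,:2]) if len(p) else 0)
print(manip.read_time(),manip.read_tool_pos(),manip.read_ft_force(),manip.read_finger_force())
E
```

```text
230 [[73.9 27.8  3.5]
 [73.9 41.7  3.7]
 [73.9 54.9  2. ]
 [73.8 70.   4.9]
 [73.9 83.2  3.5]
 [73.9 96.6  2.8]]
outer edge in tool [-5.1303307e-04  9.9999988e-01] [73.86455 67.52176] 0.006949637 230
stock top z -14.529329204385263 x max 73.56277052401208 y [-11.578606    13.10588322]
5.6917 [454.59454464  48.89716129  90.07641805] [1.79979550e+02 4.54414350e-03 8.78212819e+01]
230 (array([-4.8787988e-04,  9.9999988e-01], dtype=float32), array([73.68841, 67.52595], dtype=float32), np.float32(0.0065848986), 230)
6.3667 [454.76835525  49.47081478  45.81416704] [ 0.53913331 -0.28398232 -3.19216341] 59.148184061050415
```

View pics/pair2.png

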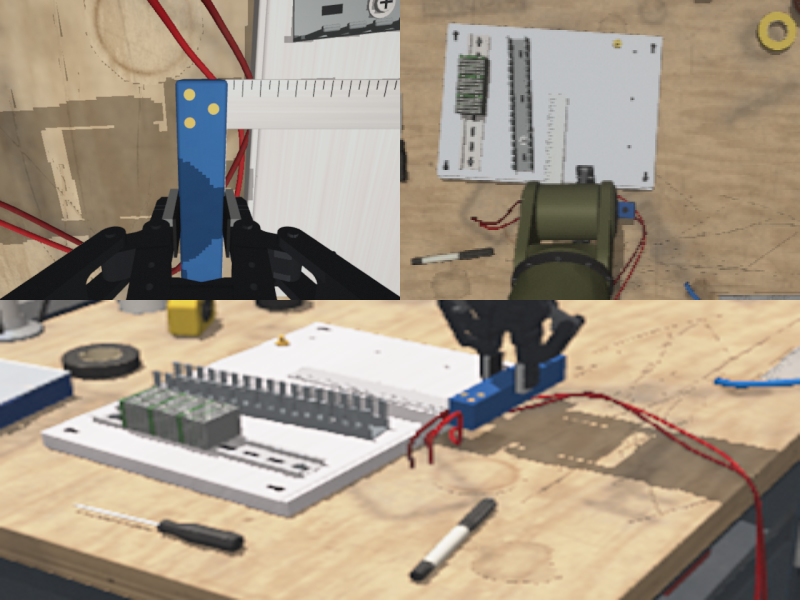

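The wrist view shows the stock in front of the edge and the blade over the plate, with the duct's near end at upper right. The top and side views confirm it is clear of the pen and the duct. Next I check the edge's yaw in this wrist picture, then lower.

```bash
python3 - <<'E'
from h import *
w=dict(np.load('w2.npz'));T=wtool(w);S=cv2.cvtColor(w['frame'],cv2.COLOR_RGB2HSV)[...,1].astype(float)
# front edge: plate top (unsaturated, ~26mm below TCP) -> for each row leftmost unsaturated pixel right of col 360
K=w['K'];H=np.array(w['hand_eye']);pts=[]
for r in list(range(5,118))+list(range(215,300)):
    x=cross(-S[r,370:470],-45)
    if x is None: continue
    d=H[:3,:3]@np.array([(370+x-K[0,2])/K[0,0],(r-K[1,2])/K[1,1],1]);pts.append((H[:3,3]+d*((25.8-H[2,3])/d[2]))[:2])
D,q,r,n=line(pts);print('edge dir in tool (x~1)',D,'yaw err deg',np.degrees(np.arctan2(D[1],D[0])),q,r,n,len(pts))
p=manip.read_tool_pos()
print(manip.movel([p[0],p[1],24],speed=25,until_force=4),manip.read_tool_pos(),manip.read_ft_force(),manip.read_time())
E
```

```text
edge dir in tool (x~1) [ 0.99999845 -0.00174914] yaw err deg -0.10021867 [66.79619  31.754128] 0.040904384 174 198
True [454.58110294  49.42662514  24.7865758 ] [-0.32979015 -0.61032939  5.17128445] 7.125
```

```bash
cat >> h.py <<'E'
def st(t=''): print(t,manip.read_tool_pos().round(2) if hasattr(manip.read_tool_pos(),'round') else manip.read_tool_pos(),np.round(manip.read_ft_force(),2),np.round(manip.read_ft_torque(),2),np.round(manip.read_orientation(),2),round(manip.read_time(),2),flush=True)
EX=RP[:,0];EY=RP[:,1]
E
python3 - <<'E'
from h import *
ORI=[180,0,87.95]
p=np.array(manip.read_tool_pos());manip.movel([p[0],p[1],26],speed=20,frame=ORI);manip.dwell(.3);st('raised')
p=np.array(manip.read_tool_pos());q=p[:2]+EX*30
print(manip.movel([*q,26],speed=25,until_force=6));st('x');manip.dwell(.3);st('x')
E
```

```text
raised [454.42  49.43  25.86] [ 0.1  -0.69 -4.02] [-0.03  0.   -0.07] [-179.98    0.     87.95] 7.67
True
x [475.78  48.58  25.52] [-0.93 -0.72 -0.16] [ 0.14 -0.07  0.01] [-1.7985e+02  1.0000e-02  8.7950e+01] 8.52
x [475.67  48.6   25.43] [ 1.5  -0.3   0.92] [ 0.16 -0.51 -0.1 ] [-179.89    0.     87.94] 8.82
```

```bash
python3 - <<'E'
from h import *
ORI=[180,0,87.95]
p=np.array(manip.read_tool_pos())
for i in range(4):
    q=p[:2]+EX*(i+1)*.7
    manip.movel([*q,26.3],speed=10,frame=ORI);manip.dwell(.25);st(i)
    if manip.read_ft_force()[0]<-12: break
w=cam('wrist');save(w,'w3.png');np.savez('w3.npz',**{k:np.array(v) for k,v in w.items()});e=meas(w);print(line(e[:,:2]),np.median(e[:,2]))
E
```

```text
0 [476.    48.57  26.05] [-1.46 -0.18 -5.19] [-0.01  0.36  0.04] [-1.7994e+02  1.0000e-02  8.7950e+01] 9.38
1 [476.02  48.55  25.95] [-7.18  0.01 -2.54] [0.02 1.23 0.01] [-1.7985e+02  1.0000e-02  8.7950e+01] 9.88
2 [476.05  48.54  25.83] [-13.29  -0.38   2.13] [0.05 1.94 0.06] [-1.7975e+02  1.0000e-02  8.7950e+01] 10.38
(array([-7.0448313e-04,  9.9999976e-01], dtype=float32), array([82.60701, 67.2811 ], dtype=float32), np.float32(0.021860845), 230) 6.021896006709852
```

View pics/w3.png

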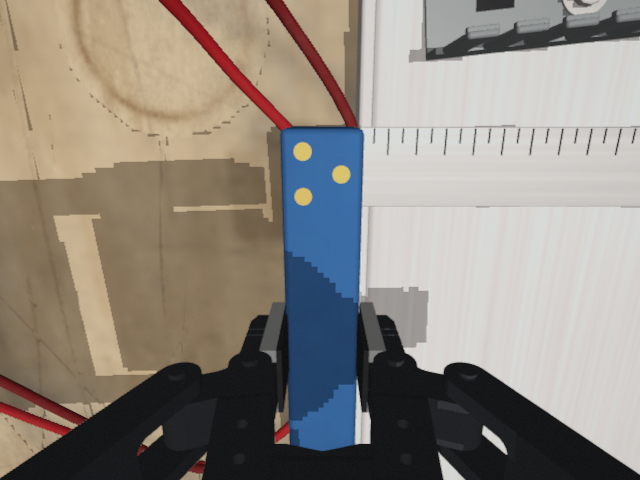

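The stock's inner face lies flush on the plate's front edge at about column 360, with the duct's near end up right at (430, 55). Now I slide left along the edge into the duct.

```bash
cat > push.py <<'E'
from h import *
ORI=[180,0,87.95]
loc=lambda:RP.T@(np.array(manip.read_tool_pos())[:2]-PO)
E
python3 - <<'E'
from push import *
l0=loc();print(l0)
X=l0[0]+2.3   # commanded x ahead of contact -> ~15-18 N on the edge
y=l0[1]
print(manip.movel([*pw(X,y+15),26.3],speed=20,frame=ORI));y+=15;st('15');print(loc())
while y<l0[1]+32:
    y+=1;manip.movel([*pw(X,y),26.3],speed=10,frame=ORI);manip.dwell(.1)
    f=RP.T@np.array(manip.read_ft_force())[:2];print(round(y,2),loc().round(2),f.round(2),np.round(manip.read_ft_force()[2],1),np.round(manip.read_ft_torque()[2],2),np.round(manip.read_orientation()[2],2))
    if f[1]<-12: break
print(manip.read_time())
w=cam('wrist');save(w,'w4.png')
E
```

```text
[-141.16319727  -75.23240163]
False
15 [476.59  62.86  25.6 ] [-16.72  -6.75   2.68] [-1.01  2.49  0.08] [-1.7966e+02  7.0000e-02  8.7960e+01] 11.33
[-141.15846798  -60.90215006]
-59.23 [-141.16  -59.97] [-16.64  -7.54] 3.6 0.05 87.95
-58.23 [-141.18  -59.  ] [-15.93  -8.2 ] 2.6 0.04 87.95
-57.23 [-141.18  -58.  ] [-16.34  -7.8 ] 4.1 0.02 87.95
-56.23 [-141.17  -56.98] [-15.67  -7.52] 4.1 0.06 87.96
-55.23 [-141.15  -56.02] [-16.93  -8.25] 3.4 -0.01 87.96
-54.23 [-141.16  -55.02] [-15.97  -9.14] 3.3 0.06 87.95
-53.23 [-141.18  -54.01] [-16.87  -8.72] 5.0 0.07 87.95
-52.23 [-141.18  -53.13] [-15.42 -10.54] 3.2 0.04 87.95
-51.23 [-141.16  -52.2 ] [-16.64 -10.23] 5.0 0.05 87.95
-50.23 [-141.18  -51.22] [-16.19 -10.76] 4.9 -0.01 87.95
-49.23 [-141.15  -50.24] [-17.06 -10.56] 4.0 0.06 87.95
-48.23 [-141.16  -49.21] [-17.06 -10.12] 4.4 0.03 87.96
-47.23 [-141.21  -48.6 ] [-17.22 -14.3 ] 5.9 -0.09 87.95
15.8833
```

View pics/w4.png

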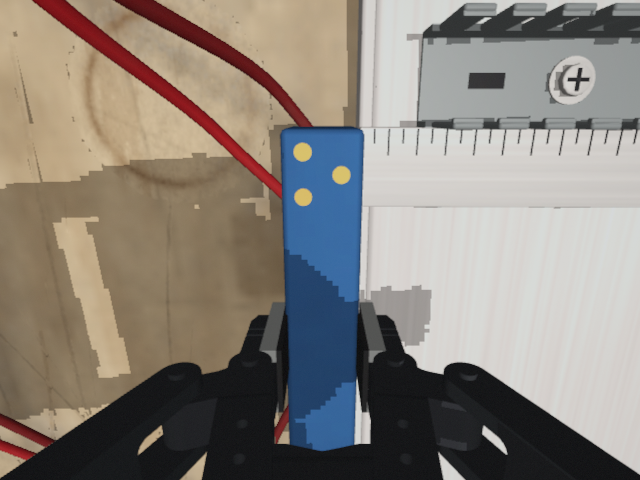

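The blade's outer edge (row 127) now touches the duct's wall (rows 120–127), and the force is starting to rise at the expected position. I'll press it home in smaller steps.

```bash
python3 - <<'E'
from push import *
X=-141.16+2.7;y=-47.23
for i in range(8):
    y+=.5;manip.movel([*pw(X,y),26.3],speed=10,frame=ORI);manip.dwell(.15)
    f=RP.T@np.array(manip.read_ft_force())[:2];print(round(y,2),loc().round(2),f.round(2),np.round(manip.read_ft_force()[2],1),np.round(manip.read_ft_torque(),2),np.round(manip.read_orientation(),2))
    if f[1]<-22: break
manip.dwell(.5);st('rest');print(loc(),manip.read_finger_force(),manip.read_width())
w=cam('wrist');np.savez('w5.npz',**{k:np.array(v) for k,v in w.items()})
c=cam('top');np.savez('top5.npz',**{k:np.array(v) for k,v in c.items()})
a=cv2.resize(w['frame'][60:240,280:640],(800,400),interpolation=cv2.INTER_CUBIC);b=cv2.resize(c['frame'][160:270,165:385],(400,200));s=cam('side')['frame'][230:330,150:350]
cv2.imwrite('pics/w5.png',np.vstack([a,np.hstack([b,cv2.resize(s,(400,200))])])[:,:,::-1])
E
```

```text
-46.73 [-141.22  -48.59] [-19.33 -20.59] 9.1 [-2.94  3.19 -0.03] [-179.57    0.18   87.95]
-46.23 [-141.25  -48.51] [-20.74 -25.7 ] 8.6 [-3.67  3.28 -0.03] [-179.56    0.21   87.94]
rest [476.92  75.25  25.56] [-21.19 -23.97   8.71] [-3.64  3.26 -0.05] [-179.56    0.21   87.94] 17.23
[-141.28175262  -48.50584666] 61.42664194107056 24.79342909410658
```

View pics/w5.png

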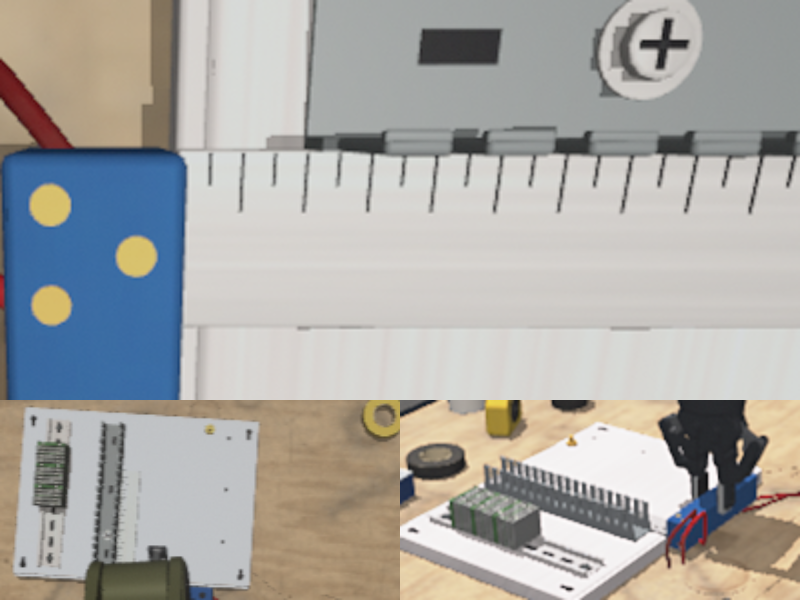

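The duct lies along the blade over its full visible length, and the stock is on the edge. I'll make one numeric check of the duct's angle against the plate, using the top picture before and after.

```bash
python3 - <<'E'
from h import *
for n in('top0','top5'):
    c=dict(np.load(n+'.npz'));f=c['frame'];g=cv2.cvtColor(f,cv2.COLOR_RGB2GRAY).astype(float);S=cv2.cvtColor(f,cv2.COLOR_RGB2HSV)[...,1].astype(float)
    rt=[(295+x,v) for v in range(175,240) if (x:=cross(S[v,295:315],50)) is not None]
    D2=line(ray(c,rt,20)[:,:2])[0];pa=np.arctan2(D2[1],D2[0])
    for side in(1,-1):
        P=[]
        for v in range(176,240):
            k=np.nonzero(g[v,214:236]<150)[0]
            if len(k): P.append((214+(k[-1] if side>0 else k[0]),v))
        D,q,r,m=line(ray(c,P,56)[:,:2]);print(n,side,'duct rel plate rad',np.arctan2(D[1],D[0])-pa,r,m)
w=dict(np.load('w5.npz'));T=wtool(w);K=w['K'];H=np.array(w['hand_eye']);hsv=cv2.cvtColor(w['frame'],cv2.COLOR_RGB2HSV)
def tool(px,z):
    o=[]
    for u,v in px:
        d=H[:3,:3]@np.array([(u-K[0,2])/K[0,0],(v-K[1,2])/K[1,1],1]);o.append((H[:3,3]+d*((z-H[2,3])/d[2]))[:2])
    return np.array(o)
S=hsv[...,1].astype(float)
st_=[(330+x,v) for v in range(140,290) if (x:=cross(-S[v,330:400],-100)) is not None]
D=line(tool(st_,-14.5));print('stock inner edge vs tool x, rad',np.arctan2(D[0][1],D[0][0]),D[1:])
g=cv2.cvtColor(w['frame'],cv2.COLOR_RGB2GRAY).astype(float)
bl=[(u,110+x) for u in range(430,635) if (x:=cross(g[110:140,u][:30],165)) is not None]
D=line(tool(bl,3.5));print('blade/duct line vs tool y, rad',np.arctan2(-D[0][0],D[0][1]),D[1:])
st('now')
E
```

```text
top0 1 duct rel plate rad 0.104611926 0.3694911 39
top0 -1 duct rel plate rad 0.10560992 0.3971927 35
top5 1 duct rel plate rad 0.0012912527 0.49273896 37
top5 -1 duct rel plate rad -0.00898806 0.4854444 36
stock inner edge vs tool x, rad 0.0037649323 (array([41.38779 , 13.223055], dtype=float32), np.float32(0.03602264), 131)
blade/duct line vs tool y, rad 0.0058891336 (array([72.766464, 71.97444 ], dtype=float32), np.float32(0.060070846), 162)
now [476.95  75.26  25.57] [-21.89 -23.45   8.52] [-3.65  3.26 -0.13] [-179.56    0.21   87.94] 17.38
```

```bash
python3 - <<'E'
from push import *
manip.movel([*pw(-141.16+3.2,-46.5),26.3],speed=5,frame=[180,0,88.2]);manip.dwell(.6);st('adj');print(loc(),manip.read_finger_force())
w=cam('wrist');K=w['K'];H=np.array(w['hand_eye']);S=cv2.cvtColor(w['frame'],cv2.COLOR_RGB2HSV)[...,1].astype(float);g=cv2.cvtColor(w['frame'],cv2.COLOR_RGB2GRAY).astype(float)
def tool(px,z):
    o=[]
    for u,v in px:
        d=H[:3,:3]@np.array([(u-K[0,2])/K[0,0],(v-K[1,2])/K[1,1],1]);o.append((H[:3,3]+d*((z-H[2,3])/d[2]))[:2])
    return np.array(o)
D=line(tool([(330+x,v) for v in range(140,290) if (x:=cross(-S[v,330:400],-100)) is not None],-14.5));a=np.arctan2(D[0][1],D[0][0])
D=line(tool([(u,110+x) for u in range(430,635) if (x:=cross(g[110:140,u],165)) is not None],3.5));b=np.arctan2(-D[0][0],D[0][1])
E=line(tool([(330+x,v) for v in range(5,110) if (x:=cross(-S[v,330:400],-45)) is not None],6));e=np.arctan2(E[0][1],E[0][0])
print('in tool: stock',a,'blade',b,'plate edge',e,E[1:])
E
```

```text
adj [476.98  75.21  25.48] [-24.59 -21.55  11.18] [-3.32  3.76 -0.32] [-179.5     0.19   88.16] 18.25
[-141.22157982  -48.54655849] 61.6118448972702
in tool: stock 0.007456648 blade 0.009017543 plate edge 0.0047966447 (array([96.03016  , 12.9023905], dtype=float32), np.float32(0.021308277), 105)
```

The tool turned 0.22° and the square stayed put, so it is bearing flat on both the edge and the duct. Handing in.

```bash
python3 - <<'E'
from h import *
print(manip.close_job())
E
```

```text
the job is handed in; nothing more can be done
None
```

I handed the job in after about 18 s of the 51 s, with the square still gripped and pressed into the corner. The stock bears on the plate's front edge and the duct lies flush along the blade, within about 0.01 rad of square by camera. The screwdriver, pen and cutters were not touched; the hand-in did not say whether it passed.

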